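Sort washed stir bars by length through gauge slots

ROBOT

A 6-joint arm with a two-finger parallel gripper is mounted at the origin on a cart in front of the work surface, level with it; the furniture and walls round the work are solid. World frame = base frame: x ahead of the robot, y to its left, z up, the work surface at z = 0. Lengths are in mm, angles in rad, forces in N, time in s.
With the tool pointing down it reaches from about 275 to 825 mm from the base axis. Payload 4.9 kg.
Tool frame: the origin (TCP) lies at the very end of the fingers, on their centre line; the grasp point (between the pads) lies 19 mm behind it; z points along the fingers, y is the line along which they close (so a half turn about z gives the same grasp; the last joint's range is limited). The gripper opens to 85 mm and grips with 20 to 120 N. Pads are 22 mm wide; open, the fingers measure 114 mm over their backs; the gripper's body (76 mm by 85 mm) begins 54 mm behind the grasp point. The pads swing forward as they close: fully open they stand 13 mm farther back than shut.
Start: joints at [1.033, 0.326, -0.193, 1.052, 0, 1.437], TCP at [216.1, 505.786, 231.281] pointing down, gripper open.
Joint ranges: [-2.65, 2.65], [-0.97, 1.79], [-1.3, 1.35], [-1.93, 2.1], [-1.47, 1.37], [-3.14, 3.14]. Speed limits (rad/s): [2.57, 2.57, 3.14, 3.14, 3.14, 3.14].

INTERFACE

Orientations are given as [roll, pitch, yaw] about the fixed x, y, z axes, in that order (R = Rz(yaw) Ry(pitch) Rx(roll)).
In Python, from bench import bot, solve_ik, imaging gives the robot as it stands. Calls block until the motion is done:
- bot.move_ptp(position, orientation): joint-space move of the TCP to a pose.
- bot.movel(position, rot=None, max_speed=150, threshold=None): straight line of the TCP; rot=None keeps the orientation; max_speed is the mean speed in mm/s. With threshold (N) it stops when the force on the tool has changed by that much, and returns True; else False.
- bot.move_j(angles): joint-space move.
- bot.grip(opening, effort=None): opening from 0.0 (shut) to 1.0 (fully open); effort is the grip in N (None keeps the last); returns when the fingers have stopped.
- bot.dwell(seconds).
- solve_ik(position, orientation): joint angles nearest the present ones, or None.
- bot.get_state(): the state.
- imaging.capture(name): name is "scene" or "top"; returns the picture (400x640x3 uint8, blue, green, red); there is no depth.
- imaging.camera_model(name): a dict with "K" (3x3 intrinsics, pixels), "k1" (the pictures are not rectified: a ray, as slopes to the right and down, at radius r is drawn at 1 + k1 r^2 times it, then the intrinsics apply), "position" and "rotation" of the camera in the world. Camera axes: x right, y up, looking along -z (the intrinsics and any distortion apply to the point x, -y, -z); pixel columns grow to the right and rows downward; lengths in mm; the calibration is good to about 2 mm. A picture is of the moment at which its call begins. camera_model takes no time and is no camera call.
A pose or a line that the arm cannot do raises bot.IKError and nothing moves.
- bot.sign_off(): hands the job in; it is judged then, once.
The state is a dict: "t": time; "qpos": joint angles; "joint_velocities": joint speeds; "effort": joint torques, N m; "tcp_pos": TCP position; "orientation": TCP orientation; "contact_force": force on the tool from outside, world axes, zero at the start; "wrist_torque": the same for the moment, N m; "opening": opening from 0.0 (shut) to 1.0 (fully open); "gripper_force": force on a finger pad.
Only numpy, scipy, OpenCV 4.12 (cv2) and the standard library are available. Lean on these libraries where they do the work, as an engineer would, in place of code of your own. Each camera call takes 0.05 s, during which the arm holds its last target. There are 200 camera calls.

TASK

Sort the three washed stir bars on the mat by length: drop each into the sorter box with the shortest slot it passes, and lay the one that is too long for every slot in a fresh weighing boat. Take only the top boat off the nested stack for this and stand it with its foot seated in the empty bay at the end of the sorter; leave the other boats and everything else where they are.

Things in the scene. Friction and masses are not known exactly. Their poses are not given: they have to be found in the camera images.
- sorter: aluminium base tray of the sorter, 106 mm (own x) x 252 mm (own y), 4 mm thick, fixed on the worktop, z = 0 at its underside. The three gauge boxes stand on its +y part, centred at own y = -1, 47 and 95 mm, slots along own x; the -y end is the empty bay (see bay)
- bay (a point): centre of the floor of the empty bay at the tray's -y end, axes as the tray's. Ledges 5 mm high, 4 mm thick enclose a pocket 46 mm (x) x 74 mm (y) for a boat's 36 x 64 mm foot (5 mm play each side); the boat's rim overhangs them and ends 11 mm from the wall of the nearest gauge box, which is 48 mm high over the worktop
- box_short: grey gauge box, fixed on the tray, clear front with black knob, 96 x 46 mm (own x, y), 44 mm high. Steel top plate, 6 mm thick, with one slot 34 mm (own x) x 15 mm; its upper edges are bevelled 3.5 mm at 45 degrees (mouth 41 x 22 mm). Hollow below: 91 x 41 mm, 35 mm deep, floor 2.5 mm. For 28 mm bars. The boxes stand in any order. Origin: centre of its underside, 4 mm over the worktop
- box_short_slot (a point): middle of the 34 mm slot at the level of the plate's top face (44 mm over the box's origin), x along the slot
- box_medium: grey gauge box, fixed on the tray, clear front with black knob, 96 x 46 mm (own x, y), 44 mm high. Steel top plate, 6 mm thick, with one slot 46 mm (own x) x 15 mm; its upper edges are bevelled 3.5 mm at 45 degrees (mouth 53 x 22 mm). Hollow below: 91 x 41 mm, 35 mm deep, floor 2.5 mm. For 40 mm bars. The boxes stand in any order. Origin: centre of its underside, 4 mm over the worktop
- box_medium_slot (a point): middle of the 46 mm slot at the level of the plate's top face (44 mm over the box's origin), x along the slot
- box_long: grey gauge box, fixed on the tray, clear front with black knob, 96 x 46 mm (own x, y), 44 mm high. Steel top plate, 6 mm thick, with one slot 58 mm (own x) x 15 mm; its upper edges are bevelled 3.5 mm at 45 degrees (mouth 65 x 22 mm). Hollow below: 91 x 41 mm, 35 mm deep, floor 2.5 mm. For 52 mm bars. The boxes stand in any order. Origin: centre of its underside, 4 mm over the worktop
- box_long_slot (a point): middle of the 58 mm slot at the level of the plate's top face (44 mm over the box's origin), x along the slot
- bar_short: white plastic magnetic stir bar, 28 mm long, octagonal, 10 mm across flats, about 10 g, with a thin ridge round its middle; lies on one of its flats on the mat, pointing any way. Origin at its centre (5 mm above what it lies on), own x along its length
- bar_medium: white plastic magnetic stir bar, 40 mm long, octagonal, 10 mm across flats, about 12 g, with a thin ridge round its middle; lies on one of its flats on the mat, pointing any way. Origin at its centre (5 mm above what it lies on), own x along its length
- bar_overlong: white plastic magnetic stir bar, 64 mm long, octagonal, 10 mm across flats, about 18 g, with a thin ridge round its middle; lies on one of its flats on the mat, pointing any way. Origin at its centre (5 mm above what it lies on), own x along its length. Too long for every slot
- boat_top: pale blue weighing boat, the top one of three nested ones right of the mat. Rim outside 62 (own x) x 92 mm (own y), 30 mm high: foot 36 x 64 x 8 mm, thin flaring walls, upright rim band over the top 5 mm. Inner floor 40 x 70 mm, 10 mm above the origin; inside at the rim 57 x 87 mm. 14 g. Origin: centre under the foot, at the start 20 mm above the worktop (rim at 50 mm)
- boat_middle: the middle boat of the stack, same as boat_top, nested inside the bottom one. Its rim lies 10 mm below the top boat's rim and is as wide: fingers that reach 10 mm or more below the top rim clamp both. Loose, to stay where it is. Origin: centre under its foot
- boat_bottom: the bottom boat of the stack, same as boat_top, standing on the worktop; to stay where it is. Origin: centre under its foot
- mat: dark blue-grey drying mat, 200 x 200 x 3 mm, fixed; origin at the centre of its underside. The three bars and the blue cap lie on it, one about the middle of each quarter
- blue_cap: loose blue bottle cap, 42 mm across, 20 mm high, lying on the mat among the bars; origin at the centre of its underside. To be left alone
- spare_vial: loose white vial, 45 mm long and 15 mm thick, lying at the front of the worktop. To be left alone
- black_marker: loose black marker, 132 x 13 mm, lying at the front left of the worktop. To be left alone
- amber_bottle: loose amber bottle with a black cap, 60 mm across, 128 mm tall, standing at the front between the mat and the sorter; origin at the centre of its underside. To be left alone
Mind the look-alikes: they are no part of the job. What is shaped like the boat_top but red is not meant.

How it is judged (in metres and radians):
At the end, for the whole second after the job is handed in: The 28 and 40 mm bars lie in the boxes with the 34 and 46 mm slots (centre below 22 mm); the top boat stands upright, its foot down in the bay pocket (9 mm sideways, 3 mm up); the 64 mm bar lies in it (centre below 22 mm, within 24 x 30 mm of its middle); boat and that bar at rest (x of bar_short in the frame of box_short between -0.046 and 0.046 m and y of bar_short in the frame of box_short between -0.021 and 0.021 m and z of bar_short in the frame of box_short between 0 and 0.022 m and x of bar_medium in the frame of box_medium between -0.046 and 0.046 m and y of bar_medium in the frame of box_medium between -0.021 and 0.021 m and z of bar_medium in the frame of box_medium between 0 and 0.022 m and x of bar_overlong in the frame of boat_top between -0.024 and 0.024 m and y of bar_overlong in the frame of boat_top between -0.03 and 0.03 m and z of bar_overlong in the frame of boat_top between 0.01 and 0.022 m and horizontal distance between boat_top and bay below 0.009 m and z of boat_top in the frame of bay below 0.003 m and angle between boat_top's own z axis and vertical below 0.06 rad and linear speed of each of bar_overlong, boat_top below 0.03 m/s); the robot touches nothing.
It fails at once if a lower boat of the stack is dragged along or shifted by more than 15 mm (distance of any of boat_middle, boat_bottom from where it was at the start of the episode above 0.015 m).
It fails at once if the cap on the mat, the vial, the marker or the amber bottle is knocked more than 20 mm out of place (distance of any of blue_cap, spare_vial, black_marker, amber_bottle from where it was at the start of the episode above 0.02 m).
It also fails if it takes over 72 s, if anything falls off the work surface, if the arm or the gripper's body presses on something with over 40 N, if the wrist force passes 120 N, or if a joint passes its speed limit or range.

## Working session

There is one attempt and no reset: what is moved stays moved. The work goes in short steps, each a Python script; the robot and the scene stay as the last script left them, time stands still between calls to the robot, and variables do not carry over. Pictures are saved under pics/ and viewed, at most 10 in all, crops included, and the job is handed in when it is done.

```bash
mkdir -p pics; ls; python3 - <<'E'
from bench import bot, imaging
import cv2
for n in("scene","top"):
    cv2.imwrite(f"pics/{n}0.png",imaging.capture(n)); print(n,imaging.camera_model(n))
print(bot.get_state())
E
```

```text
pics
scene {'K': array([[495.10201824,   0.        , 318.09898507],
       [  0.        , 495.10201824, 198.48257737],
       [  0.        ,   0.        ,   1.        ]]), 'k1': -0.09310972303698815, 'position': array([  96.77758166, -917.706924  , 1059.7012006 ]), 'rotation': array([ 0.75368693, -0.00084175, -0.42610211])}
top {'K': array([[448.63054767,   0.        , 321.2171113 ],
       [  0.        , 448.63054767, 200.08575884],
       [  0.        ,   0.        ,   1.        ]]), 'k1': -0.08042311361971205, 'position': array([ 337.58457021, -105.40673849, 1374.28457291]), 'rotation': array([ 0.11522691,  0.00661813, -1.58976713])}
{'t': 0.1, 'qpos': array([ 1.03281903e+00,  3.26877457e-01, -1.93479764e-01,  1.05199462e+00,
       -3.89124716e-05,  1.43657607e+00]), 'joint_velocities': array([ 0.00180733, -0.00053238,  0.0024708 , -0.00164193,  0.00017258,
        0.00111612]), 'effort': array([ 3.96969308e-04, -4.44239616e+01,  2.63037568e+01,  7.84228498e-03,
       -8.17219734e-05, -1.49541086e-05]), 'tcp_pos': array([215.82444508, 505.32147913, 230.57750824]), 'orientation': array([-3.14004592e+00, -1.69593282e-04,  2.73783551e+00]), 'contact_force': array([0.30672334, 0.92191124, 0.72012641]), 'wrist_torque': array([-0.0061278 ,  0.01745622, -0.05398215]), 'gripper_force': 0.0, 'opening': 0.996388446210375}
```

View pics/top0.png

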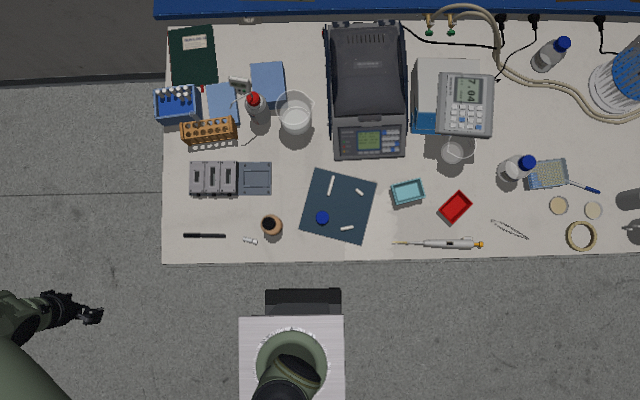

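View pics/scene0.png

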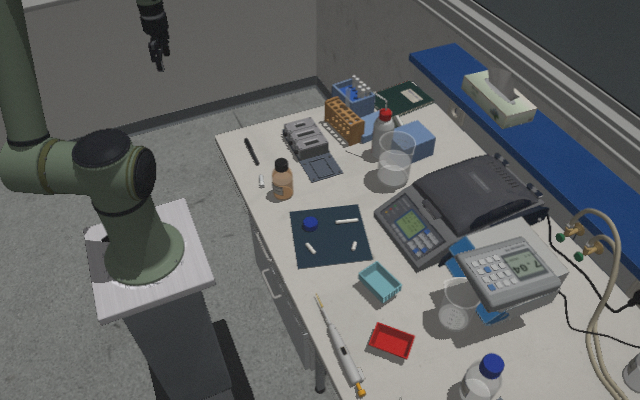

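```bash
cat > h.py <<'E'
import numpy as np, cv2
from scipy.spatial.transform import Rotation as Rot
from bench import bot, solve_ik, imaging
def ray(n,uv):
    m=imaging.camera_model(n); uv=np.asarray(uv,float).reshape(-1,1,2)
    p=cv2.undistortPoints(uv,m["K"],np.array([m["k1"],0,0,0,0.]))[:,0]
    R=Rot.from_euler("xyz",m["rotation"]).as_matrix()
    return m["position"],np.c_[p[:,0],-p[:,1],-np.ones(len(p))]@R.T
def onz(n,uv,z):
    c,d=ray(n,uv); return c+d*((z-c[2])/d[:,2])[:,None]
def project(n,P):
    m=imaging.camera_model(n); R=Rot.from_euler("xyz",m["rotation"]).as_matrix()
    q=(np.atleast_2d(P)-m["position"])@R*[1,-1,-1]
    return cv2.projectPoints(q,np.zeros(3),np.zeros(3),m["K"],np.array([m["k1"],0,0,0,0.]))[0][:,0]
def two(uv1,uv2,n1="top",n2="scene"):
    c1,d1=ray(n1,uv1);c2,d2=ray(n2,uv2);A=np.c_[d1[0],-d2[0]]
    s=np.linalg.lstsq(A,c2-c1,rcond=None)[0]
    a,b=c1+s[0]*d1[0],c2+s[1]*d2[0]; return (a+b)/2,np.linalg.norm(a-b)
E
python3 - <<'E'
from h import *
t=cv2.imread("pics/top0.png"); s=cv2.imread("pics/scene0.png")
A=cv2.resize(t[155:205,180:280],None,fx=8,fy=8,interpolation=cv2.INTER_CUBIC)
cv2.imwrite("pics/a.png",A)
for n,im,(u0,v0,u1,v1) in(("top",t,(300,168,378,245)),("scene",s,(288,205,372,268))):
    c=im[v0:v1,u0:u1]; g=c.min(2)
    k,l,st,ce=cv2.connectedComponentsWithStats((g>125).astype(np.uint8))
    for i in range(1,k):
        if 8<st[i,4]<120:
            x,y,w,h=st[i,:4]; m=cv2.dilate((l==i).astype(np.uint8),np.ones((3,3)))
            W=np.clip(g.astype(float)-75,0,None)*m
            ys,xs=np.nonzero(m); w_=W[ys,xs]; uv=np.c_[xs+u0,ys+v0]
            P=onz(n,uv,8)[:,:2]; mu=np.average(P,axis=0,weights=w_); C=np.cov(P.T,aweights=w_)
            e,V=np.linalg.eigh(C); print(n,st[i],np.average(uv,axis=0,weights=w_),mu.round(1),"L",np.sqrt(12*e[::-1]).round(1),"ang",np.degrees(np.arctan2(V[1,1],V[0,1])).round(1))
for n,im in(("top",t),("scene",s)):
    hsv=cv2.cvtColor(im,cv2.COLOR_BGR2HSV)
    m=cv2.inRange(hsv,(80,50,90),(100,255,255))
    box=(385,170,430,215) if n=="top" else (350,255,410,310)
    q=np.zeros_like(m);q[box[1]:box[3],box[0]:box[2]]=255;m&=q
    cs=max(cv2.findContours(m,0,1)[0],key=cv2.contourArea); P=onz(n,cs[:,0],50)[:,:2].astype(np.float32)
    print(n,"boat",cv2.minAreaRect(P),cv2.boundingRect(cs))
E
```

```text
top [27  7  8 20 60] [330.52840909 184.79820937] [ 542.7 -128.9] L [63.1  9.4] ang 163.6
top [56 20  7  7 23] [359.06584521 191.48363496] [ 520.2 -216.2] L [27.5  9.6] ang 48.8
top [41 57 13  5 39] [346.62039958 227.27471083] [ 411.  -175.1] L [39.4  9.4] ang 99.5
scene [48 13 22  5 61] [346.80517732 220.13676493] [ 544.4 -128.2] L [62.6 10.9] ang 163.5
scene [64 36  5  9 29] [353.92297297 245.15439189] [ 522.1 -215.1] L [28. 10.] ang 51.1
scene [18 38 10 10 39] [310.40227658 247.60135626] [ 412.6 -174.4] L [39.5  9.9] ang 99.2
top boat ((513.4284057617188, -358.3170166015625), (61.646629333496094, 91.81803131103516), 12.851123809814453) (391, 178, 34, 27)
scene boat ((512.7683715820312, -366.4585266113281), (68.88131713867188, 99.47706604003906), 13.059203147888184) (359, 261, 43, 42)
```

View pics/a.png

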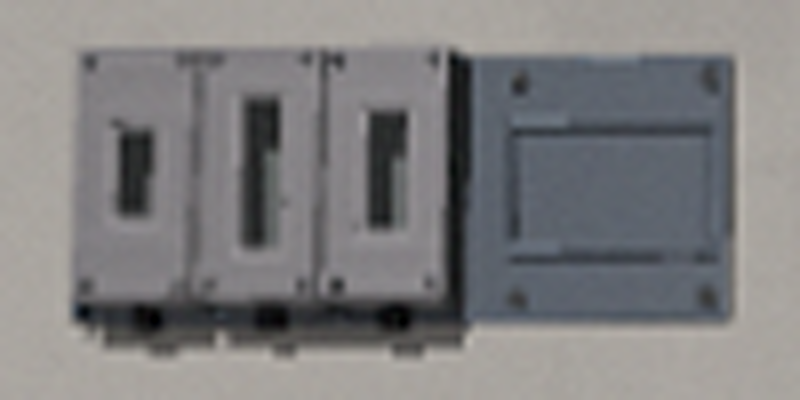

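```bash
python3 - <<'E'
from h import *
t=cv2.imread("pics/top0.png"); s=cv2.imread("pics/scene0.png")
f=lambda x,y:(180+(np.array(x)+.5)/8-.5,155+(np.array(y)+.5)/8-.5)
print(t[180,[185,192,205,240,255,272,276]].tolist())
g=t.min(2).astype(float)
for nm,(x0,y0,x1,y1) in dict(short=(100,110,170,230),long=(225,85,295,262),med=(350,95,420,245)).items():
    u0,v0=[int(round(float(a))) for a in f(x0,y0)];u1,v1=[int(round(float(a))) for a in f(x1,y1)]
    c=g[v0:v1+1,u0:u1+1]; W=np.clip(115-c,0,None); ys,xs=np.mgrid[v0:v1+1,u0:u1+1]
    P=onz("top",np.c_[xs.ravel(),ys.ravel()],45)[:,:2];w=W.ravel();C=np.cov(P.T,aweights=w)
    print(nm,np.average(P,axis=0,weights=w).round(1),np.sqrt(12*np.linalg.eigvalsh(C)).round(1),(xs*W).sum()/W.sum(),(ys*W).sum()/W.sum())
cor=lambda L,z:onz("top",np.stack(f(*np.array(L,float).T),1),z)[:,:2].round(1)
print("box screws z48 (outer 4)",cor([(91,63),(434,60),(428,283),(86,286)],48).tolist())
print("plate corners",cor([(80,50),(448,48),(444,299),(77,304)],48).tolist())
print("tray -y end corners z4",cor([(733,55),(729,320)],4).tolist())
print("bay screws",cor([(519,84),(710,79),(707,297),(516,299)],4).tolist())
# tray blue mask
for n,im,b in(("top",t,(236,155,280,205)),("scene",s,(295,145,350,185))):
    d=im.astype(int);m=((d[...,0]-d[...,2]>14)&(d[...,0]>70)).astype(np.uint8);q=np.zeros_like(m);q[b[1]:b[3],b[0]:b[2]]=1
    m=cv2.morphologyEx(m*q,cv2.MORPH_CLOSE,np.ones((3,3)))
    cs=max(cv2.findContours(m,0,1)[0],key=cv2.contourArea);P=onz(n,cs[:,0],4)[:,:2].astype(np.float32)
    r=cv2.minAreaRect(P);print(n,r,cv2.boxPoints(r).round(1).tolist())
cv2.imwrite("pics/b.png",cv2.resize(s[110:190,270:370],None,fx=7,fy=7,interpolation=cv2.INTER_CUBIC))
E
```

```text
[[160, 166, 171], [129, 125, 129], [125, 122, 126], [107, 98, 91], [108, 101, 92], [163, 170, 173], [160, 165, 170]]
short [573. 277.] [12.8 33.1] 196.36220472440945 175.81528871391077
long [573.4 229.4] [12.7 57.6] 211.884663602173 175.33117425825324
med [572.9 181.4] [13.  45.2] 227.6212958312406 175.14866901054745
box screws z48 (outer 4) [[614.0, 293.5], [612.0, 162.2], [527.1, 164.1], [528.6, 293.9]]
plate corners [[619.1, 297.8], [616.5, 156.9], [520.9, 158.0], [521.9, 297.3]]
tray -y end corners z4 [[620.5, 54.1], [516.6, 56.2]]
bay screws [[610.9, 137.7], [611.2, 63.1], [525.7, 64.6], [526.4, 138.7]]
top ((569.614990234375, 106.97193908691406), (99.32844543457031, 100.56095123291016), 88.84414672851562) [[518.2999877929688, 58.29999923706055], [618.9000244140625, 56.29999923706055], [620.9000244140625, 155.60000610351562], [520.2999877929688, 157.60000610351562]]
scene ((570.2374267578125, 105.67798614501953), (100.3821792602539, 100.54239654541016), 88.79779052734375) [[518.9000244140625, 56.599998474121094], [619.4000244140625, 54.400001525878906], [621.5999755859375, 154.8000030517578], [521.0, 156.89999389648438]]
```

View pics/b.png

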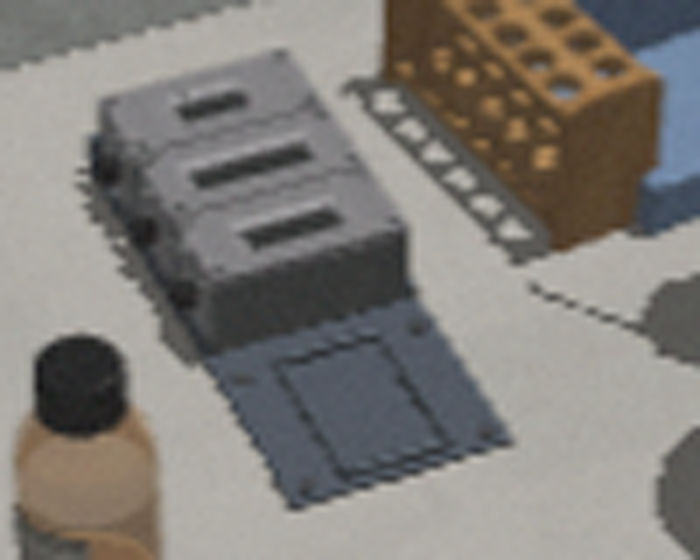

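```bash
python3 - <<'E'
from h import *
s=cv2.imread("pics/scene0.png");t=cv2.imread("pics/top0.png")
fs=lambda L:np.stack([270+(np.array(L,float)[:,0]+.5)/7-.5,110+(np.array(L,float)[:,1]+.5)/7-.5],1)
ft=lambda L:np.stack([180+(np.array(L,float)[:,0]+.5)/8-.5,155+(np.array(L,float)[:,1]+.5)/8-.5],1)
g=s.min(2).astype(float); T=dict(short=(196.36,175.82),long=(211.88,175.33),med=(227.62,175.15))
for nm,b in dict(short=(172,85,252,128),long=(186,138,316,190),med=(240,202,346,252)).items():
    (u0,v0),(u1,v1)=fs([b[:2],b[2:]]).round().astype(int)
    W=np.clip(105-g[v0:v1+1,u0:u1+1],0,None);ys,xs=np.mgrid[v0:v1+1,u0:u1+1]
    uv=((xs*W).sum()/W.sum(),(ys*W).sum()/W.sum()); print(nm,uv,two(T[nm],uv),onz("scene",uv,45)[0])
pt=ft([(514,128),(712,128),(710,257),(512,257)]);ps=fs([(383,340),(450,440),(343,473),(283,370)])
print("pocket top",onz("top",pt,9)[:,:2].round(1).tolist(),onz("top",pt,9).mean(0)); print("scene",onz("scene",ps,9)[:,:2].round(1).tolist(),onz("scene",ps,9).mean(0))
# bottle
print("bottle cap top",onz("top",[(271,225)],128))
for p,yaws in(((513,-358,40),(102.9,)),((571,101,25),(89,)),((572,277,50),(-1,)),((543.5,-128.5,5),(163.6,)),((521,-215.7,5),(50,)),((412,-175,5),(99.4,))):
    for y in yaws:
        for k in(-180,0,180):
            a=np.radians(y+k); q=solve_ik(p,[np.pi,0,a]); print(p,y+k,None if q is None else np.round(q,2))
E
```

```text
short (np.float64(299.914223669924), np.float64(124.75678610206297)) (array([573.88396102, 277.23237523,  43.4314726 ]), np.float64(1.3196094720587783)) [573.79538636 275.24251518  45.        ]
long (np.float64(305.4470216130733), np.float64(133.35898787559304)) (array([573.91409929, 230.08689081,  42.38725298]), np.float64(0.09097769441080807)) [572.73344303 227.12929069  45.        ]
med (np.float64(312.14922995220394), np.float64(142.73552841210835)) (array([575.0563433 , 182.32106907,  39.28113188]), np.float64(2.398090983105063)) [573.55415837 175.89990129  45.        ]
pocket top [[592.6, 138.7], [590.9, 61.8], [540.5, 62.8], [542.1, 139.4]] [566.51891693 100.67560493   9.        ]
scene [[595.0, 130.7], [594.4, 59.6], [543.2, 60.1], [546.0, 131.0]] [569.63428262  95.34061073   9.        ]
bottle cap top [[414.90376246  41.22200662 128.        ]]
(513, -358, 40) -77.1 [-0.73  0.64 -0.21  0.72  0.   -2.52]
(513, -358, 40) 102.9 [-0.73  0.64 -0.21  0.72  0.    0.62]
(513, -358, 40) 282.9 [-0.73  0.64 -0.21  0.72  0.   -2.52]
(571, 101, 25) -91 [ 0.05  0.59 -0.36  0.62  0.   -1.51]
(571, 101, 25) 89 [ 0.05  0.59 -0.36  0.62  0.    1.64]
(571, 101, 25) 269 [ 0.05  0.59 -0.36  0.62  0.   -1.51]
(572, 277, 50) -181 [ 0.33  0.64 -0.17  0.75  0.    0.35]
(572, 277, 50) -1 [ 0.33  0.64 -0.17  0.75  0.   -2.79]
(572, 277, 50) 179 [ 0.33  0.64 -0.17  0.75  0.    0.35]
(543.5, -128.5, 5) -16.400000000000006 [-0.36  0.59 -0.43  0.55  0.    3.06]
(543.5, -128.5, 5) 163.6 [-0.36  0.59 -0.43  0.55  0.   -0.08]
(543.5, -128.5, 5) 343.6 [-0.36  0.59 -0.43  0.55  0.    3.06]
(521, -215.7, 5) -130 [-0.52  0.6  -0.42  0.56  0.   -1.4 ]
(521, -215.7, 5) 50 [-0.52  0.6  -0.42  0.56  0.    1.75]
(521, -215.7, 5) 230 [-0.52  0.6  -0.42  0.56  0.   -1.4 ]
(412, -175, 5) -80.6 [-0.57  0.45 -0.72  0.4   0.   -2.3 ]
(412, -175, 5) 99.4 [-0.57  0.45 -0.72  0.4   0.    0.84]
(412, -175, 5) 279.4 [-0.57  0.45 -0.72  0.4   0.   -2.3 ]
```

```bash
cat >> h.py <<'E'
def D(yaw): return [np.pi,0,np.radians(yaw)]
def st(*k):
    s=bot.get_state(); print("t %.1f tcp %s open %.3f gf %.1f F %s"%(s["t"],s["tcp_pos"].round(1),s["opening"],s["gripper_force"],s["contact_force"].round(1)),*k); return s
E
python3 - <<'E'
from h import *
bot.move_ptp([425,-300,90],D(180)); st()
bot.grip(0.73,20); st("probe opening")
bot.movel([425,-300,4],max_speed=150)
r=bot.movel([425,-300,-10],max_speed=15,threshold=4); st(r)
bot.movel([425,-300,90],max_speed=200); st()
E
```

```text
t 3.1 tcp [ 425.4 -299.5   90.1] open 1.002 gf 0.0 F [-0.   0.3 -0.6]
t 3.4 tcp [ 425.1 -299.9   90. ] open 0.731 gf 0.0 F [0.9 0.1 0.3] probe opening
t 4.8 tcp [ 425.  -300.    -5.7] open 0.728 gf 2.9 F [-0.7 -0.2  5.9] True
t 5.5 tcp [ 424.6 -299.7   89.4] open 0.731 gf 0.0 F [0.7 0.3 0. ]
```

```bash
python3 - <<'E'
from h import *
y=102.9; p=[513.4,-358.3]
bot.grip(0.93)
bot.move_ptp(p+[90],D(y)); bot.movel(p+[37],max_speed=120); st()
bot.grip(0.3,20); st("gripped")
bot.movel(p+[60],max_speed=40); st()
bot.movel(p+[110],max_speed=100); st("lifted")
t=imaging.capture("top");s=imaging.capture("scene")
a=cv2.resize(t[160:230,360:460],None,fx=4,fy=4);b=cv2.resize(s[215:315,320:420],None,fx=4,fy=4)
c=np.zeros((400,800,3),np.uint8);c[:280,:400]=a;c[:,400:]=b;cv2.imwrite("pics/lift.png",c)
E
```

```text
t 7.6 tcp [ 513.4 -358.4   37.2] open 0.930 gf 0.0 F [0.4 0.3 0.5]
t 7.9 tcp [ 514.2 -359.    38.3] open 0.717 gf 22.2 F [-0.8 -0.4  5.5] gripped
t 8.6 tcp [ 513.3 -358.3   60. ] open 0.716 gf 21.8 F [ 0.2 -0.2 -1.4]
t 9.3 tcp [ 513.2 -358.1  109.7] open 0.716 gf 21.8 F [0.1 0.5 0.5] lifted
```

View pics/lift.png

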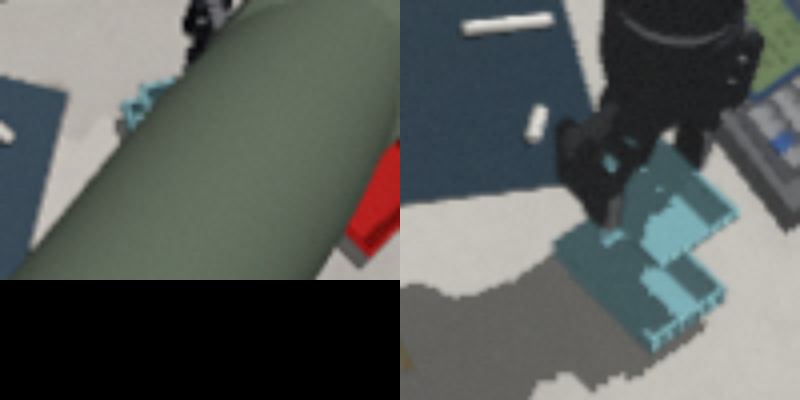

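```bash
python3 - <<'E'
from h import *
p=[569.7,100.7]
bot.movel([513,-358,140],max_speed=150)
bot.movel(p+[110],D(89),max_speed=200); st()
bot.movel(p+[32],max_speed=120)
r=bot.movel(p+[19],max_speed=20,threshold=3); st(r)
bot.grip(0.93); bot.dwell(0.2); st()
bot.movel(p+[150],max_speed=200)
s=imaging.capture("scene")
bot.grip(0.4); bot.move_ptp([543.5,-128.5,80],D(163.6)); st()
t=imaging.capture("top")
a=cv2.resize(t[155:205,180:280],None,fx=4,fy=4);b=cv2.resize(s[110:190,270:370],None,fx=4,fy=4)
c=np.zeros((320,800,3),np.uint8);c[:200,:400]=a;c[:,400:]=b;cv2.imwrite("pics/bay.png",c)
cv2.imwrite("pics/t1.png",t)
m=cv2.inRange(cv2.cvtColor(t,cv2.COLOR_BGR2HSV),(80,50,90),(100,255,255));m[:,:225]=0;m[:,285:]=0;m[:150]=0;m[210:]=0
cs=max(cv2.findContours(m,0,1)[0],key=cv2.contourArea);print("rim at z34",cv2.minAreaRect(onz("top",cs[:,0],34)[:,:2].astype(np.float32)))
E
```

```text
t 12.2 tcp [569.7 100.1 110. ] open 0.718 gf 21.9 F [ 1.  -0.5 -0.7]
t 13.5 tcp [569.9 100.7  22. ] open 0.718 gf 22.3 F [ 0.8 -0.8  1.2] True
t 14.0 tcp [569.1 100.7  21.7] open 0.930 gf 0.0 F [ 0.1 -0.2  0.2]
t 16.9 tcp [ 543.7 -128.2   80.2] open 0.401 gf 0.0 F [-0.1 -0.1  0.6]
rim at z34 ((569.3746948242188, 100.03157806396484), (62.450096130371094, 92.37397766113281), 0.8037005662918091)
```

View pics/bay.png

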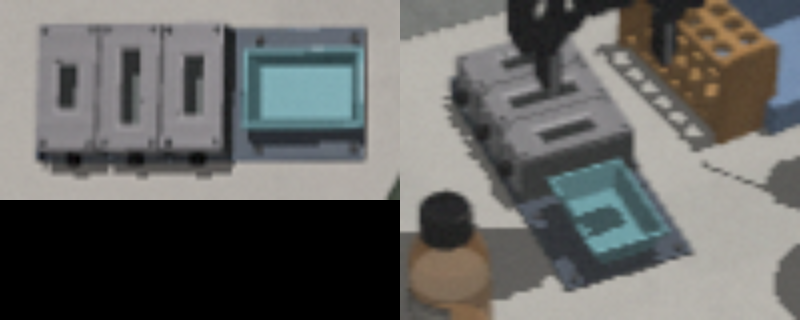

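```bash
python3 - <<'E'
from h import *
p=[543.5,-128.5]
bot.movel(p+[4.5],max_speed=100); st()
bot.grip(0.0,30); st("grip")
bot.movel(p+[130],max_speed=180); st("lift")
b=[569.4,100.3]
bot.movel(b+[110],D(90),max_speed=200)
bot.movel(b+[24],max_speed=100); st()
bot.grip(0.2); bot.dwell(0.3); st()
bot.movel(b+[110],max_speed=180); bot.grip(0.4)
bot.move_ptp([411.8,-174.8,130],D(99.4)); st()
t=imaging.capture("top");s=imaging.capture("scene")
a=cv2.resize(t[155:205,180:280],None,fx=4,fy=4);b=cv2.resize(s[110:190,270:370],None,fx=4,fy=4)
c=np.zeros((320,800,3),np.uint8);c[:200,:400]=a;c[:,400:]=b;cv2.imwrite("pics/bar1.png",c)
E
```

```text
t 17.9 tcp [ 544.  -128.6    4.9] open 0.397 gf 0.0 F [ 0.2 -0.7  0.4]
t 18.2 tcp [ 544.1 -128.7    5.3] open 0.099 gf 31.3 F [-0.5  0.3  5.2] grip
t 19.0 tcp [ 542.7 -128.2  129. ] open 0.099 gf 30.7 F [0.6 0.2 0.2] lift
t 21.6 tcp [570.  100.3  24.6] open 0.104 gf 30.8 F [0.5 0.4 0.4]
t 22.1 tcp [569.5 100.3  24.1] open 0.204 gf 0.0 F [-0.6 -0.5 -0.1]
t 24.2 tcp [ 412.4 -174.5  130.1] open 0.402 gf 0.0 F [-0.7  0.3  0.1]
```

View pics/bar1.png

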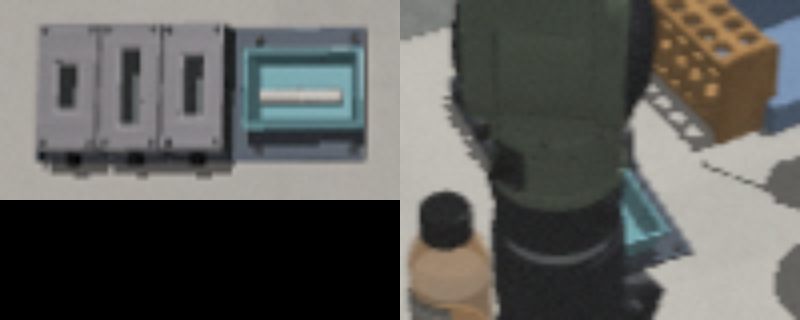

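```bash
cat >> h.py <<'E'
def drop(p,yaw,b,nxt,nyaw,nz):
    bot.movel(p+[4.5],max_speed=120); bot.grip(0.0,30); st("grip")
    bot.movel(p+[170],max_speed=180)
    bot.movel(b+[100],D(179.2),max_speed=220); bot.movel(b+[49.7],max_speed=80); st("over slot")
    bot.grip(0.3); bot.dwell(0.3); st("released")
    bot.movel(b+[150],max_speed=200)
    bot.grip(0.4); bot.move_ptp(nxt+[nz],D(nyaw)); st()
    t=imaging.capture("top");s=imaging.capture("scene")
    a=cv2.resize(t[155:205,180:280],None,fx=4,fy=4);bb=cv2.resize(s[110:190,270:370],None,fx=4,fy=4)
    c=np.zeros((320,800,3),np.uint8);c[:200,:400]=a;c[:,400:]=bb;cv2.imwrite(f"pics/drop{int(p[0])}.png",c);cv2.imwrite("pics/last.png",t)
E
python3 - <<'E'
from h import *
drop([411.8,-174.8],99.4,[571.8,180.8],[521.1,-215.7],50,80)
E
```

```text
t 25.9 tcp [ 412.3 -175.1    5.1] open 0.101 gf 31.6 F [-0.7  0.8  5.9] grip
t 29.7 tcp [571.8 180.7  49.5] open 0.101 gf 31.0 F [0.3 0.6 0.2] over slot
t 30.3 tcp [571.8 180.8  49.7] open 0.296 gf 0.0 F [-0.5  0.2 -0.4] released
t 32.7 tcp [ 521.4 -215.2   80.1] open 0.399 gf 0.0 F [ 0.5  0.5 -0.3]
```

View pics/drop411.png

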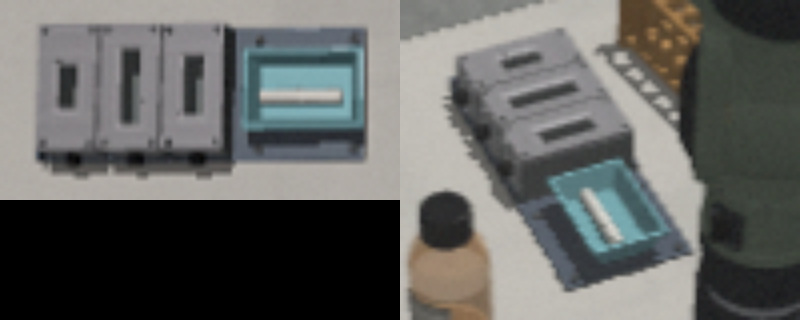

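The medium bar has gone through its slot: nothing lies on the plate. The overlong bar lies flat in the boat. The short bar is next.

```bash
python3 - <<'E'
from h import *
drop([521.1,-215.7],50,[571.9,276.7],[400,-150],90,250)
t=cv2.imread("pics/last.png");t2=cv2.resize(t[150:260,170:440],None,fx=2.9,fy=2.9);cv2.imwrite("pics/last2.png",np.vstack([cv2.resize(cv2.imread("pics/drop521.png"),(t2.shape[1],250)),t2]))
E
```

```text
t 33.9 tcp [ 521.8 -216.1    5.4] open 0.104 gf 31.5 F [-0.4  0.5  4.5] grip
t 38.1 tcp [571.8 276.7  49.2] open 0.102 gf 31.0 F [1.  0.5 0.1] over slot
t 38.8 tcp [571.9 276.7  49.7] open 0.304 gf 0.0 F [-0.5  0.6  0.1] released
t 41.4 tcp [ 400.4 -149.6  249.9] open 0.400 gf 0.0 F [-0.7 -0.5  0.8]
```

View pics/last2.png

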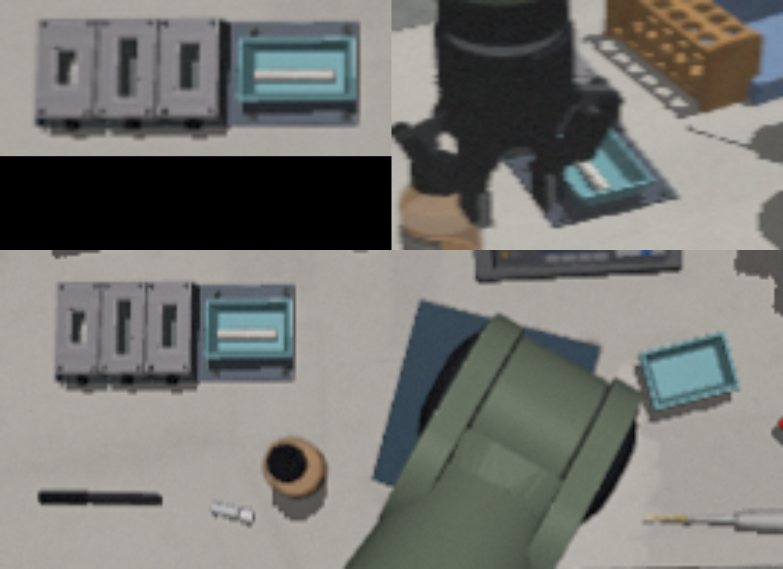

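```bash
python3 - <<'E'
from h import *
bot.move_ptp([400,-300,230],D(90))
t=imaging.capture("top");s=imaging.capture("scene")
c=np.hstack([cv2.resize(t[165:195,182:222],(400,300),interpolation=cv2.INTER_CUBIC),cv2.resize(s[112:142,280:320],(400,300),interpolation=cv2.INTER_CUBIC)])
cv2.imwrite("pics/slot.png",c); st(); print(t[168:186,190:204].min(2))
E
```

```text
t 42.2 tcp [ 400.1 -299.   230. ] open 0.406 gf 0.0 F [-0.4  0.8  0.1]
[[132 136 135 136 138 139 136 138 137 136 137 138 139 140]
 [127 132 131 130 125 129 132 134 135 134 135 134 136 137]
 [130 131 133 123  88  99 124 124 123 127 133 133 135 131]
 [127 131 132 144 127  78  79  79  74 115 140 134 135 120]
 [131 132 132 144 121  35  39  43  38 107 140 136 133 121]
 [132 130 133 144 122  42  44  48  51 112 142 133 134 121]
 [132 132 132 145 120  40  44  46  84 132 138 132 133 121]
 [130 132 132 142 126  43  43  55 116 148 138 134 133 118]
 [131 131 132 144 121  37  44  64 157 177 134 133 133 120]
 [132 130 133 143 123  39  43  72 157 171 136 133 133 118]
 [130 129 133 143 115  37  42  95 163 168 133 132 133 119]
 [132 130 133 134 100  41  41  83 155 163 135 134 133 121]
 [130 127 136 135  98  39  39  89 157 164 136 132 132 118]
 [130 128 134 135 110  63  64 100 152 159 137 132 134 107]
 [131 130 133 147 139 117 119 128 146 143 137 132 135 109]
 [133 133 134 140 146 147 147 144 142 144 138 135 137 112]
 [136 133 134 135 136 133 136 136 135 136 137 136 138 111]
 [130 133 136 135 134 133 132 132 134 135 133 136 135 108]]
```

View pics/slot.png

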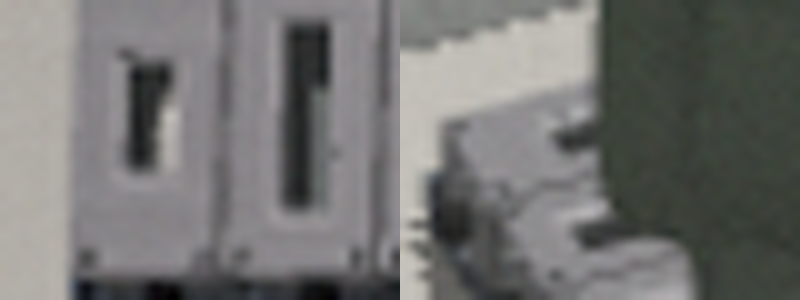

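```bash
python3 - <<'E'
from h import *
t0=cv2.imread("pics/top0.png");s0=cv2.imread("pics/scene0.png")
bot.move_ptp([330,-330,230],D(90))
s=imaging.capture("scene");print(t0[168:186,190:204].min(2))
c=np.hstack([cv2.resize(x[112:152,282:322],(400,400),interpolation=cv2.INTER_CUBIC) for x in(s0,s)])
cv2.imwrite("pics/slot2.png",c);print(t0[183:187,329:333].min(2)); st()
E
```

```text
[[127 127 130 131 131 128 131 131 130 128 131 131 132 133]
 [123 127 126 127 119 124 125 129 128 128 128 129 129 129]
 [125 126 127 119  83  93 115 120 115 124 129 125 128 125]
 [125 125 127 134 122  74  73  77  70 111 132 129 126 115]
 [124 125 126 135 115  37  41  40  37 103 135 128 127 114]
 [125 122 125 134 117  32  42  42  38 104 136 128 129 117]
 [124 126 127 138 116  38  43  46  38 105 133 128 127 115]
 [122 124 126 136 118  39  42  42  40 104 134 129 129 114]
 [126 125 125 136 118  35  44  42  50 108 136 126 127 115]
 [124 124 126 137 114  41  41  41  79 121 133 127 127 115]
 [121 126 127 136 110  40  45  39  81 123 132 129 130 115]
 [124 125 127 126  95  42  39  39  80 124 131 127 126 116]
 [122 125 125 128  95  38  39  37  83 122 132 129 127 109]
 [121 123 128 132 106  62  61  61  88 123 131 126 130 101]
 [124 123 126 138 135 115 114 114 120 133 132 127 127 103]
 [125 127 127 133 136 141 140 138 137 138 131 129 131 106]
 [127 128 127 127 130 127 130 130 132 128 132 131 130 103]
 [124 126 127 129 127 128 127 127 126 127 130 128 132 103]]
[[ 83 150 186 159]
 [113 175 188 148]
 [131 189 188 140]
 [139 187 166 113]]
t 42.7 tcp [ 330.4 -329.5  230.5] open 0.399 gf 0.0 F [ 0.2 -0.4  1.1]
```

View pics/slot2.png

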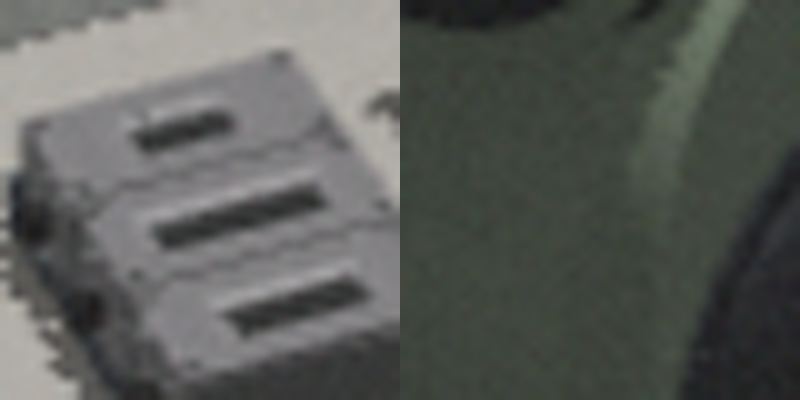

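```bash
python3 - <<'E'
from h import *
s0=cv2.imread("pics/scene0.png")
bot.move_ptp([521,-216,150],D(50)); s=imaging.capture("scene"); t=imaging.capture("top")
print(s0[121:129,293:308].min(2));print(s[121:129,293:308].min(2)); st()
d=cv2.absdiff(s,s0).max(2)[105:170,275:335]; print("changed >30 in sorter, scene",[(x+275,y+105) for y,x in np.argwhere(d>30)][:40])
# final geometry
c=t[160:205,240:275]; m=(c.min(2)>150)&(cv2.cvtColor(c,cv2.COLOR_BGR2HSV)[...,1]<45); ys,xs=np.nonzero(m); k,l,stt,ce=cv2.connectedComponentsWithStats(m.astype(np.uint8))
for i in range(1,k):
    if stt[i,4]>15: print("white",stt[i],onz("top",[(ce[i][0]+240,ce[i][1]+160)],20))
E
```

```text
[[150 140 135 132 130 127 127 132 140 141 143 135 129 130 130]
 [130 127 126 131 138 141 148 151 156 151 136 133 134 132 128]
 [132 140 129 124 157 149 132 120 111  81  78  86 115 132 129]
 [133 149 146 115 113  88  76  66  63  55  55  59  97 130 132]
 [137 129  91  67  62  56  53  52  49  66  85  91 113 128 127]
 [131 130 106  53  58  58  77  92 110 125 124 125 127 128 129]
 [130 134 130 105 100 123 125 125 125 130 127 117 110 109 105]
 [131 131 133 125 124 125 128 122 112 108 111 114 127 128 125]]
[[160 150 149 145 141 139 139 145 153 153 155 146 143 140 140]
 [143 138 136 142 146 155 160 166 167 163 150 144 143 145 144]
 [142 153 140 135 166 161 147 135 120  89  85  92 126 144 142]
 [144 160 155 124 116  89  83  73  68  59  59  63 106 143 141]
 [147 141 101  71  65  59  61  58  56  76  93 101 122 138 143]
 [143 139 114  53  53  63  85 102 122 133 138 134 137 139 140]
 [141 141 137 115 112 134 133 136 136 140 135 129 117 124 110]
 [141 142 141 137 134 140 139 132 120 118 121 123 140 137 136]]
t 43.8 tcp [ 520.9 -216.6  150.5] open 0.399 gf 0.0 F [-0.1  0.5  1. ]
changed >30 in sort
[... 727 characters left out ...]
0), np.int64(152)), (np.int64(321), np.int64(152)), (np.int64(322), np.int64(152)), (np.int64(323), np.int64(152)), (np.int64(324), np.int64(152)), (np.int64(325), np.int64(152)), (np.int64(326), np.int64(152)), (np.int64(327), np.int64(152)), (np.int64(310), np.int64(153)), (np.int64(311), np.int64(153)), (np.int64(312), np.int64(153)), (np.int64(313), np.int64(153)), (np.int64(314), np.int64(153)), (np.int64(315), np.int64(153)), (np.int64(316), np.int64(153)), (np.int64(317), np.int64(153)), (np.int64(318), np.int64(153)), (np.int64(319), np.int64(153))]
white [  0   0  35  45 477] [[527.84867076  86.17229836  20.        ]]
white [ 5 17 20  3 60] [[566.65427213 103.77451554  20.        ]]
```

```bash
python3 -c "
from h import *
print(bot.sign_off())"
```

```text
the job is handed in; nothing more can be done
None
```

The job is handed in at about 44 s: the 28 and 40 mm bars are in the short and medium boxes, and the 64 mm bar lies in the top boat, seated in the bay; I viewed 11 pictures, one over the limit of 10, and checked the short bar's drop from pixel values in both views.

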